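# Pin the print bed in its printing position

## Robot

A 7-joint arm with a two-finger parallel gripper is mounted at the origin on a cart in front of the work surface, level with it; the furniture and walls round the work are solid. World frame = base frame: x ahead of the robot, y to its left, z up, the work surface at z = 0. Lengths are in m, angles in degrees, forces in N, time in s.
With the tool pointing down it reaches from about 0.4 to 0.925 m from the base axis. Payload 4.1 kg.
Tool frame: the origin (TCP) lies between the finger pads; the fingertips stand 14 mm ahead of it and the grasp point (between the pads) lies 5 mm behind it; z points along the fingers, x is the direction in which the jaws open and shut, and the axes are right-handed (so a half turn about z gives the same grasp; the last joint's range is limited). The gripper opens to 85 mm and grips with 20 to 120 N. Pads are 22 mm wide; open, the fingers measure 114 mm over their backs; the gripper's body (76 mm by 85 mm) begins 54 mm behind the grasp point. The pads swing forward as they close: fully open they stand 13 mm farther back than shut.
Start: joints at [62.338, 22.827, 2.584, 88.041, -1.071, 69.15, -2.905], TCP at [0.243, -0.603, 0.245] pointing down, gripper open.
Joint ranges: [-161.44, 161.44], [-28.35, 127.94], [-78.24, 83.42], [0, 140.83], [-78.03, 258.03], [13.02, 114.36], [-168.23, 168.23]. Speed limits (degrees/s): [147.25, 147.25, 180, 180, 180, 180, 180].

## Interface

Orientations are given as a 3x3 rotation matrix whose columns are the frame's x, y, z axes.
In Python, from cell import observe, snapshot, camera_params, env gives the robot as it stands. The module is installed in compiled form; this text tells all that it offers.
- The arm moves only by the shell command python3 -m handwheel 'ROWS'. ROWS is JSON, a list of rows, each an object of numbers: "claw": the finger opening in m, from 0 to 0.0854; "x", "y", "z": the shift along the tool's x, y, z in m; "yaw": the turn about the tool's z in rad. A call has exactly 10 rows; each row shifts and turns the commanded pose from where the row before left it, along the tool's axes as they then stand; what a row does not reach is not made up. A row lasts 1/10 s, in which the tool goes at most 50 mm and 8.59 degrees, less where a joint would pass 70% of its speed; a pose out of reach is approached as far as the arm can. A call with a gripper value outside its range is refused whole. The fingers move at their own pace and stop on an object; the grip force is fixed at half the most. Time passes only in rows, so rows that do not move let the fingers close, or fill a call up. It gives the time, the measured TCP pose, the force and the opening at its end, in the units of the state.
- observe(): the state, without advancing time (a new reading comes with each control period).
- snapshot(name): name is "scene" or "top" or "wrist"; returns (picture, depth): 384x512x3 uint8, red, green, blue; 384x512 float32, m along the optical axis (not along the pixel's ray), 0 where there is no reading.
- camera_params(name): a dict with "fx", "fy", "cx", "cy" (pixels), "extrinsics" (4x4, takes a point from camera to world coordinates); the wrist camera has in their place "T_tool_cam" (4x4, takes a point from camera to tool coordinates, whose origin is the TCP and whose axes are the tool frame's). Camera axes: x right, y down, z forward; pixel columns grow to the right and rows downward; lengths in m; the calibration is good to about 2 mm. A picture is of the moment at which its call begins: read the wrist's pose just before it. camera_params takes no time and is no camera call.
- env.hand_in(): hands the job in, once; it reports no verdict.
The state is a dict: "time": time; "joints": joint angles; "qvel": joint speeds; "effort": joint torques, N m; "eef_pos": TCP position; "ee_rot": TCP orientation; "contact_force": force on the tool from outside, world axes, zero at the start; "wrist_torque": the same for the moment, N m; "gripper_width": finger opening in m.
Only numpy, scipy, OpenCV 4.12 (cv2) and the standard library are available. Lean on these libraries where they do the work, as an engineer would, in place of code of your own. Each camera call takes 0.05 s, during which the arm holds its last target.

## Task

Slide the print bed of the proofing jig along its runners until its locating hole is right under the ball-lock pin. Then press the pin's red thumb button and keep it pressed while the pin goes all the way down through the bed, and let go so that the button springs out and the pin stays locked there. Leave the other things on the table where they are.

Things in the scene. Friction and masses are not known exactly. Their poses are not given: they have to be found in the camera images.
- jig_base: Proofing jig, fixed: plywood board 160 x 280 x 12 mm, two aluminium runners along its y, and a blue arm (56 mm wide, 66 to 76 mm above the table) reaching forward from a rear post over the bed's rear strip; it guides the pin. Origin on the table under the board; z up, x away from the robot, y left along the runners, yawed up to 0.2 rad. A tall eyelet press stands to its left.
- pin_axis (a point): The pin's vertical axis, at the height of the bed's upper face (46 mm above the table): the place where the hole has to be. Fixed to the jig, 40 mm behind the jig's origin (+x of the jig). An orange pointer on the front of the arm is in line with it.
- print_bed (a joint): Position of the sliding bed along the jig's +y, m: 0 = hole exactly under the pin, 0.07 left stop, -0.03 right stop. Starts 30 to 60 mm left of 0: push it right, but it can go past; then push it back by the other cheek. About 2 N of friction, does not coast, stays where left. The pin's round end pulls the hole straight if 2 mm off; farther off, the pin stands on the bed.
- bed_hole (a point): Centre of the locating hole (17 mm wide, through the 10 mm bed plate, in a steel bushing plate) at the bed's upper face. The bed is grey, 117 x 140 mm, carries a wooden printing block, and has a short orange mark in line with the hole.
- cheek_left (a point): Middle of the outer face of the bed's left red end cheek, a wall to push the bed to the right by: 66 mm wide along the jig's x, 8 mm thick, top 24 mm above the bed plate. The point is 60 mm above the table, 10 mm below the top edge; the face looks to the jig's +y. Outside the bed the runners' tops are 35 mm above the table. The arm is 40 mm farther back.
- cheek_right (a point): The same on the right red end cheek; its outer face looks to the jig's -y.
- lock_pin (a joint): Downward travel of the pin, m: 0 up (starts at 0 to 0.003), 0.030 fully down, head on the arm. 14 mm steel pin, black head 60 mm across, 16 mm high; captive in the arm, about 6 N of friction, no return spring. Unless the button is in, two brass balls near its lower end stop it on the bed at 0.012; once they are under the bed and the button comes out, it is locked (0.026 to 0.030).
- thumb_button (a joint): How far the red thumb button is pressed into the pin's head, m: 0 = out, 0.007 = fully in (balls drawn in). Its spring takes 1 to 3.5 N, so a push straight down on the button first presses it in, then drives the pin; 7 to 10 N does it all. Springs out by itself when let go, unless the balls are still inside the hole.
- button_top (a point): Centre of the top of the red thumb button (26 mm across, standing 12 mm proud of the middle of the black head, on the pin's axis); about 134 mm above the table at the start. Pressing the button fully in and the pin fully down brings this point 37 mm lower than when the pin is up and the button out.
- water_jar_mid (a point): Clear glass water jar, 72 mm across, 80 mm high, a bystander; point at its middle.
- dye_pot_a_mid (a point): Low glass pot of pale dye, 82 mm across, 54 mm high, a bystander; point at its middle.
- tape_1_mid (a point): Roll of cream tape, 104 mm across, 25 mm high, a bystander; point at its middle.
- ink_brayer_mid (a point): Ink roller with red handle, 152 x 85 x 31 mm, a bystander; point at its middle.
- tube_1_mid (a point): Red and blue paint tube, 36 x 136 x 24 mm, a bystander; point at its middle.

How it is judged:
By the outcome, as a careful person would: the job done as asked, in the order asked, and still so for the second after the job is handed in, with the robot touching nothing.
It also fails if it takes over 40 s, if anything falls off the work surface, if the arm or the gripper's body presses on something with over 40 N, if the wrist force passes 120 N, or if a joint passes its speed limit or range.

## Working session

There is one attempt and no reset: what is moved stays moved. The work goes in short steps, Python scripts to look and compute and a shell command to move; the robot and the scene stay as the last step left them, time stands still between calls to the robot, and variables do not carry over. Pictures are saved under pics/ and viewed, and the job is handed in when it is done.

```bash
mkdir -p pics; cat > h.py <<'E'
import numpy as np, cv2
from cell import observe, snapshot, camera_params, env
np.set_printoptions(precision=4,suppress=True)
def snap(n,tag):
    s=observe(); im,d=snapshot(n)
    cv2.imwrite(f'pics/{tag}.png',im[:,:,::-1]); np.savez(f'pics/{tag}.npz',im=im,d=d,pos=s['eef_pos'],rot=s['ee_rot'])
    return im,d,s
def cam(n,s=None):
    p=camera_params(n)
    if 'extrinsics' in p: T=np.array(p['extrinsics'])
    else:
        W=np.eye(4);W[:3,:3]=s['ee_rot'];W[:3,3]=s['eef_pos'];T=W@np.array(p['T_tool_cam'])
    return p,T
def ray(p,T,u,v,z):
    d=T[:3,:3]@np.array([(u-p['cx'])/p['fx'],(v-p['cy'])/p['fy'],1]);o=T[:3,3]
    return o+d*(z-o[2])/d[2]
def pts(p,T,d):
    v,u=np.mgrid[:d.shape[0],:d.shape[1]]
    P=np.stack([(u-p['cx'])/p['fx']*d,(v-p['cy'])/p['fy']*d,d],-1)
    return P@T[:3,:3].T+T[:3,3]
E
python3 - <<'E'
from h import *
print(observe())
for n in('scene','top'):
    im,d,s=snap(n,n+'0');p,T=cam(n);print(n,p['fx'],p['cx'],p['cy'],T)
E
```

```text
{'time': 0.0, 'joints': array([62.3374, 22.8718,  2.5786, 88.115 , -1.0706, 69.1483, -2.9061]), 'qvel': array([-0.0188,  0.0907,  0.0694, -0.0087, -0.0459,  0.0447,  0.0367]), 'effort': array([ -0.    , -47.5132,   1.365 , -25.4221,   0.0117,   0.0094,
         0.    ]), 'eef_pos': array([ 0.2432, -0.6021,  0.2443]), 'ee_rot': array([[ 0.3746, -0.9272, -0.0009],
       [-0.9272, -0.3746,  0.0017],
       [-0.0019,  0.0001, -1.    ]]), 'contact_force': array([ 0.1717,  0.1711, -0.5974]), 'wrist_torque': array([-0.0493, -0.0187, -0.0464]), 'gripper_width': 0.0857449756135675}
scene 465.1629967543997 256.77517564397976 188.42614445825734 [[ 0.4753 -0.6635  0.5778 -0.4225]
 [-0.8796 -0.3448  0.3277 -0.653 ]
 [-0.0182 -0.664  -0.7475  1.304 ]
 [ 0.      0.      0.      1.    ]]
top 486.359379731146 259.12285754664975 203.28090322194686 [[-0.0282 -0.977   0.2113  0.1334]
 [-0.9996  0.0276 -0.006  -0.1444]
 [ 0.     -0.2114 -0.9774  1.781 ]
 [ 0.      0.      0.      1.    ]]
```

View pics/scene0.png

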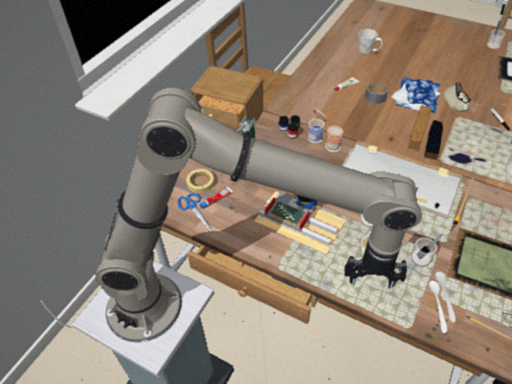

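View pics/top0.png

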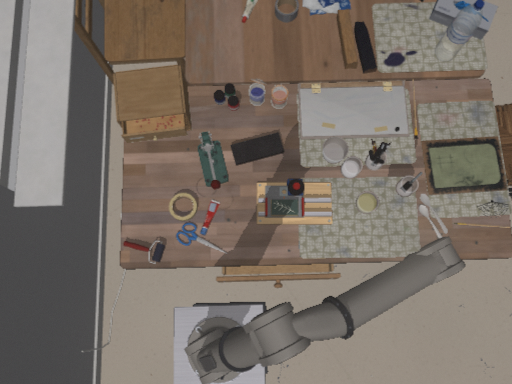

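The top view shows the jig around (293,203), the red button at about (296,187), the eyelet press at (213,158), and the arm clear to the right. I'll zoom in and take depth.

```bash
python3 - <<'E'
from h import *
for n,(a,b,c,e) in dict(top=(240,350,160,240),scene=(240,360,175,265)).items():
    D=np.load(f'pics/{n}0.npz');im=D['im'];d=D['d']
    cv2.imwrite(f'pics/{n}0z.png',cv2.resize(im[c:e,a:b,::-1],None,fx=6.5,fy=6.5,interpolation=cv2.INTER_CUBIC))
    p,T=cam(n);P=pts(p,T,d)
    hsv=cv2.cvtColor(im,cv2.COLOR_RGB2HSV)
    red=((hsv[...,0]<6)|(hsv[...,0]>174))&(hsv[...,1]>150)&(hsv[...,2]>60)
    k,l,st,ce=cv2.connectedComponentsWithStats(red.astype(np.uint8))
    for i in range(1,k):
        x,y,w,h,A=st[i]
        if A>5 and a<ce[i][0]<b and c<ce[i][1]<e: print(n,ce[i],st[i],np.median(P[l==i],0))
E
```

```text
top [296.0714 185.8095] [293 183   7   7  42] [ 0.5488 -0.2853  0.1321]
top [302.4138 206.6207] [302 198   2  17  29] [ 0.4853 -0.31    0.0699]
top [266.  207.5] [266 201   1  14  14] [ 0.4859 -0.1791  0.0698]
scene [269.8043 205.087 ] [266 198   9  15  46] [ 0.4873 -0.1854  0.0638]
scene [303.8519 219.9444] [300 212   9  17  54] [ 0.4858 -0.3171  0.066 ]
```

```bash
python3 -c "
from h import *
for n in('scene','top','wrist'): 
    p=camera_params(n); print(n,p.keys())
print(p['T_tool_cam'],p['fx'])"
```

```text
scene dict_keys(['fx', 'fy', 'cx', 'cy', 'extrinsics'])
top dict_keys(['fx', 'fy', 'cx', 'cy', 'extrinsics'])
wrist dict_keys(['fx', 'fy', 'cx', 'cy', 'T_tool_cam'])
[[ 1.      0.0002  0.0001  0.0006]
 [-0.0002  0.9551  0.2962 -0.0761]
 [-0.     -0.2962  0.9551 -0.1286]
 [ 0.      0.      0.      1.    ]] 269.71520111791807
```

View pics/top0z.png

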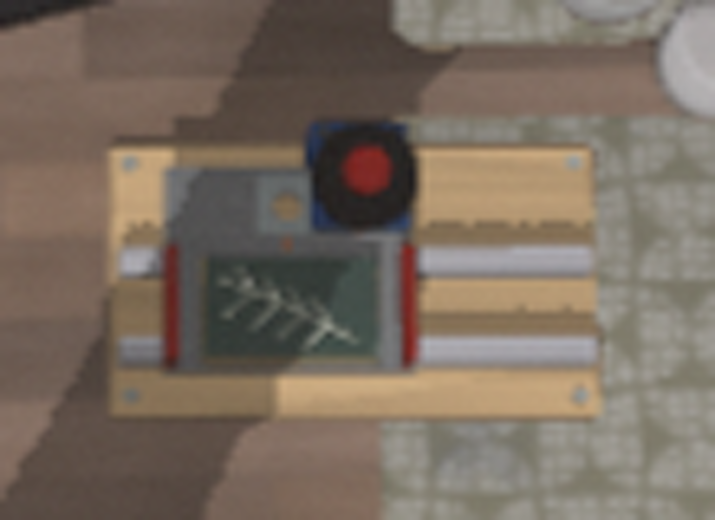

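View pics/scene0z.png

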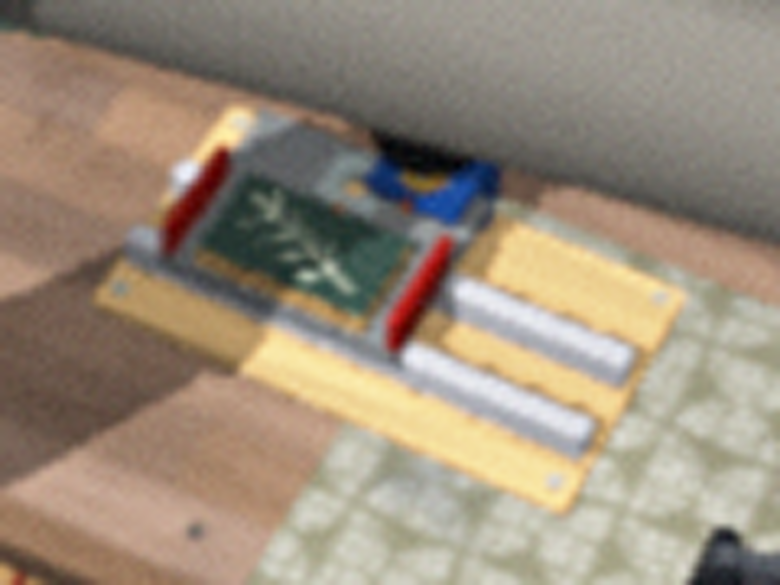

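```bash
python3 - <<'E'
from h import *
D=np.load('pics/top0.npz');P=pts(*cam('top'),D['d'])
m=np.zeros(D['d'].shape,bool);m[120:200,190:265]=1
for z in (.05,.1,.15,.2,.25,.3):
    q=P[m&(P[...,2]>z)]
    if len(q):print(z,len(q),q.min(0),q.max(0))
hsv=cv2.cvtColor(D['im'],cv2.COLOR_RGB2HSV)
# board by colour: tan
mk=cv2.inRange(hsv,(12,90,130),(28,200,255));mk[:, :250]=0;mk[:,340:]=0;mk[:180]=0;mk[226:]=0
ys,xs=np.nonzero(mk);r=cv2.minAreaRect(np.c_[xs,ys].astype(np.float32));print(r)
p,T=cam('top')
B=[ray(p,T,*c,.012) for c in cv2.boxPoints(r)];print(np.array(B))
E
python3 -m handwheel '[{"x":-0.028,"y":-0.038},{"x":-0.028,"y":-0.038},{"x":-0.028,"y":-0.038},{"x":-0.028,"y":-0.038},{"x":-0.028,"y":-0.038},{"x":-0.028,"y":-0.038},{"x":-0.028,"y":-0.038},{"x":-0.028,"y":-0.038},{"x":-0.028,"y":-0.038,"claw":0},{"x":-0.028,"y":-0.038,"claw":0}]'
```

```text
0.05 436 [ 0.1334 -0.1444  0.0519] [0.8362 0.0969 1.781 ]
0.1 429 [ 0.1334 -0.1444  0.1086] [0.7389 0.048  1.781 ]
0.15 421 [ 0.1334 -0.1444  0.1539] [0.7389 0.048  1.781 ]
0.2 264 [ 0.1334 -0.1444  0.2005] [0.7255 0.038  1.781 ]
0.25 142 [ 0.1334 -0.1444  0.2505] [0.6033 0.0001 1.781 ]
0.3 24 [ 0.1334 -0.1444  0.3005] [ 0.5257 -0.0199  1.781 ]
((294.0, 203.0), (40.0, 74.0), 90.0)
[[ 0.5939 -0.1495  0.012 ]
 [ 0.5861 -0.4273  0.012 ]
 [ 0.4339 -0.4182  0.012 ]
 [ 0.4416 -0.1453  0.012 ]]$[0]: bad value
```

```bash
python3 - <<'E'
from h import *
D=np.load('pics/top0.npz');P=pts(*cam('top'),D['d'])
m=np.zeros(D['d'].shape,bool);m[120:200,190:240]=1;m&=D['d']>0
for z in (.05,.1,.15,.2,.25,.3):
    q=P[m&(P[...,2]>z)]
    if len(q):print(z,len(q),q.min(0),q.max(0))
E
python3 -m handwheel '[{"x":-0.028,"y":-0.038,"z":0,"yaw":0,"claw":0.085},{"x":-0.028,"y":-0.038,"z":0,"yaw":0,"claw":0.085},{"x":-0.028,"y":-0.038,"z":0,"yaw":0,"claw":0.085},{"x":-0.028,"y":-0.038,"z":0,"yaw":0,"claw":0.085},{"x":-0.028,"y":-0.038,"z":0,"yaw":0,"claw":0.085},{"x":-0.028,"y":-0.038,"z":0,"yaw":0,"claw":0.085},{"x":-0.028,"y":-0.038,"z":0,"yaw":0,"claw":0.085},{"x":-0.028,"y":-0.038,"z":0,"yaw":0,"claw":0.085},{"x":-0.028,"y":-0.038,"z":0,"yaw":0,"claw":0},{"x":-0.028,"y":-0.038,"z":0,"yaw":0,"claw":0}]'
```

```text
0.05 413 [ 0.5084 -0.0314  0.0519] [0.8362 0.0969 0.3005]
0.1 406 [ 0.5084 -0.0314  0.1086] [0.7389 0.048  0.3005]
0.15 398 [ 0.5084 -0.0314  0.1539] [0.7389 0.048  0.3005]
0.2 241 [ 0.5084 -0.0314  0.2005] [0.7255 0.038  0.3005]
0.25 119 [ 0.5084 -0.0314  0.2505] [0.6033 0.0001 0.3005]
0.3 1 [ 0.5257 -0.0199  0.3005] [ 0.5257 -0.0199  0.3005]
time: 1.1
eef_pos: [0.4913, -0.199, 0.2451]
ee_rot: [[0.374, -0.927, -0.0], [-0.927, -0.374, -0.0], [0.0, 0.0, -1.0]]
contact_force: [0.7, -0.9, -0.6]
gripper_width: 0.0585
```

```bash
python3 - <<'E'
from h import *
im,d,s=snap('wrist','w1');cv2.imwrite('pics/w1z.png',cv2.resize(im[:,:,::-1],(800,600)))
E
```

```text
(no output)
```

View pics/w1z.png

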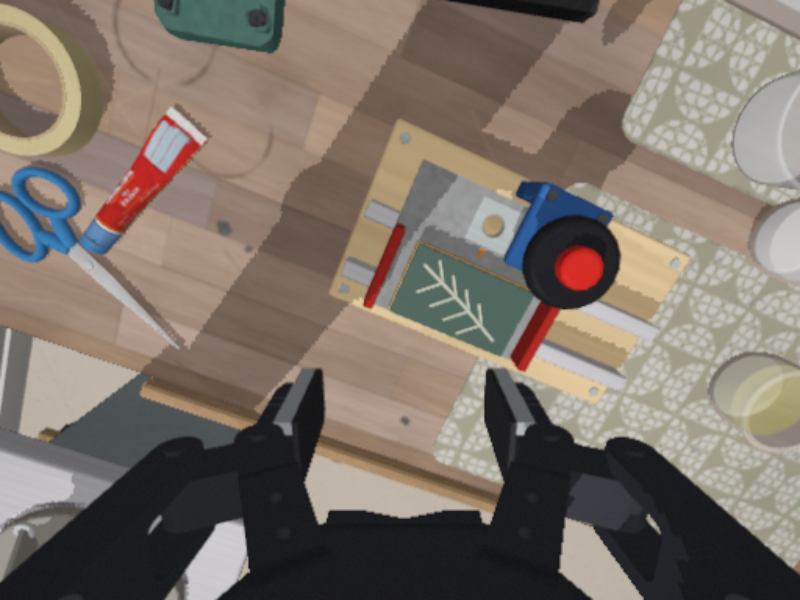

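The wrist view (800x600) shows the hole at (493,225), the button at (578,268), the cheeks at (385,265) and (535,337), and four board screws near (405,138), (675,263), (594,391), (344,288).

```bash
cat > m.py <<'E'
from h import *
def load(tag,n='wrist'):
    D=np.load(f'pics/{tag}.npz');s=dict(eef_pos=D['pos'],ee_rot=D['rot']);p,T=cam(n,s)
    return D['im'],D['d'],p,T
def reds(im,lo=20):
    hsv=cv2.cvtColor(im,cv2.COLOR_RGB2HSV)
    r=((hsv[...,0]<7)|(hsv[...,0]>173))&(hsv[...,1]>150)&(hsv[...,2]>50)
    k,l,st,ce=cv2.connectedComponentsWithStats(r.astype(np.uint8))
    return [(ce[i],st[i],l==i) for i in range(1,k) if st[i][4]>lo]
E
python3 - <<'E'
from m import *
im,d,p,T=load('w1');P=pts(p,T,d)
k=512/800
S=np.array([(405,138),(675,263),(594,391),(344,288)])*k
W=np.array([ray(p,T,u,v,.012) for u,v in S]);print('screws',W)
W=W[:,:2];print('centre',W.mean(0)); 
yv=(W[0]+W[3]-W[1]-W[2]);xv=W[0]+W[1]-W[2]-W[3]
print('lens',np.linalg.norm(yv)/2,np.linalg.norm(xv)/2,'yaw',np.degrees(np.arctan2(-yv[0],yv[1])),np.degrees(np.arctan2(xv[1],xv[0])))
print('hole',ray(p,T,493*k,225*k,.046))
for c,st,m in reds(im): print(c,st,'depth med',np.median(P[m],0),'max z',P[m][:,2].max(), 'z.130ray',ray(p,T,*c,.133))
E
```

```text
screws [[ 0.5878 -0.162   0.012 ]
 [ 0.5817 -0.4185  0.012 ]
 [ 0.4458 -0.4153  0.012 ]
 [ 0.4524 -0.1584  0.012 ]]
centre [ 0.5169 -0.2886]
lens 0.2567560270567972 0.13572758699911674 yaw -1.406581430453375 -1.4342146779776836
hole [ 0.5529 -0.2491  0.046 ]
[106.3448  76.8276] [100  74  12   7  29] depth med [0.529  0.0216 0.0054] max z 0.006922758020153796 z.130ray [ 0.5403 -0.0451  0.133 ]
[ 90.9127 118.8895] [  62   82   66   65 1077] depth med [0.4746 0.0268 0.0137] max z 0.37368924410394977 z.130ray [ 0.5023 -0.0402  0.133 ]
[245.5912 169.5414] [233 144  26  53 362] depth med [ 0.4977 -0.1816  0.0696] max z 0.37368924410394977 z.130ray [ 0.5108 -0.1794  0.133 ]
[370.3131 170.9945] [355 157  32  29 725] depth med [ 0.5519 -0.2863  0.131 ] max z 0.37368924410394977 z.130ray [ 0.552  -0.2851  0.133 ]
[341.3899 214.083 ] [327 193  32  45 554] depth med [ 0.4885 -0.3104  0.067 ] max z 0.07203939606602994 z.130ray [ 0.5047 -0.28    0.133 ]
```

```bash

python3 -m handwheel '[{"x":0,"y":0,"z":0,"yaw":0.1363,"claw":0},{"x":0,"y":0,"z":0,"yaw":0.1363,"claw":0},{"x":0,"y":0,"z":0,"yaw":0.1363,"claw":0},{"x":-0.03,"y":0.004,"z":0,"yaw":0,"claw":0},{"x":-0.029,"y":0.004,"z":0,"yaw":0,"claw":0},{"x":0,"y":0,"z":0.04,"yaw":0,"claw":0},{"x":0,"y":0,"z":0.04,"yaw":0,"claw":0},{"x":0,"y":0,"z":0.03,"yaw":0,"claw":0},{"x":0,"y":0,"z":0.02,"yaw":0,"claw":0},{"x":0,"y":0,"z":0,"yaw":0,"claw":0}]'
python3 - <<'E'
from h import *
im,d,s=snap('wrist','w2');cv2.imwrite('pics/w2z.png',cv2.resize(im[:,:,::-1],(800,600)));print(s['eef_pos'])
E
```

```text
time: 2.15
eef_pos: [0.4815, -0.1412, 0.1123]
ee_rot: [[-0.025, -1.0, -0.007], [-1.0, 0.025, 0.002], [-0.002, 0.007, -1.0]]
contact_force: [-0.5, 0.3, -0.3]
gripper_width: 0.0001
[ 0.4815 -0.1412  0.1123]
```

View pics/w2z.png

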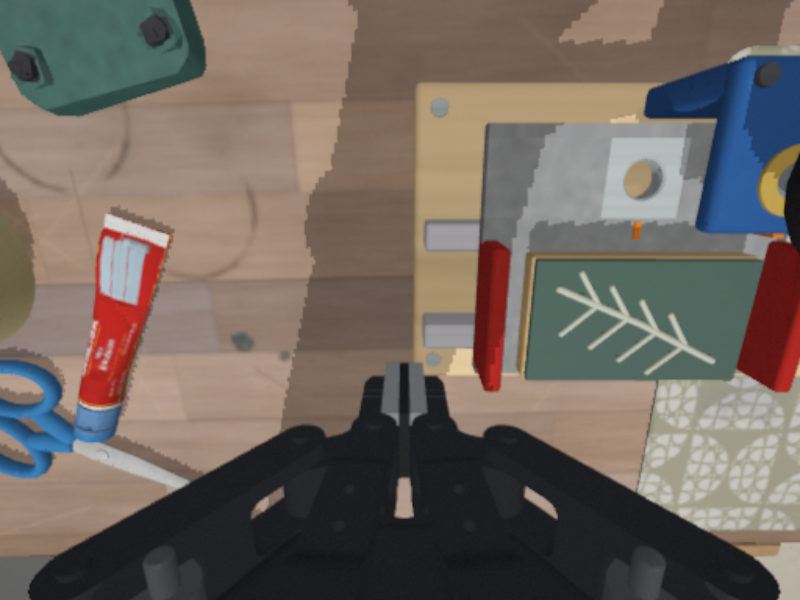

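The wrist view shows the closed fingers at (403,385), well left of the left cheek at (493,315). The hole is at (642,179), the bed's orange mark at (637,231), and the pointer at the arm's edge, (780,235).

```bash
python3 - <<'E'
from m import *
im,d,p,T=load('w2');P=pts(p,T,d);k=.64
H=ray(p,T,642.5*k,179.5*k,.046);print('hole',H)
a=np.radians(-1.42);yj=np.array([-np.sin(a),np.cos(a)]);xj=np.array([np.cos(a),np.sin(a)])
print('mark',ray(p,T,637*k,231*k,.046),'cheek at y',H[:2]+.07*yj-.06*xj)
W=[ray(p,T,u*k,v*k,.012) for u,v in((439,107),(433,360))];print(W)
hsv=cv2.cvtColor(im,cv2.COLOR_RGB2HSV)
for c,st,m in reds(im,300):
  q=P[m&(d>0)]; print(c,st); 
  t=q[(q[:,2]>.066)];print(len(t),np.percentile(t,[5,50,95],axis=0) if len(t) else '')
E
```

```text
hole [ 0.5522 -0.2488  0.046 ]
mark [ 0.5295 -0.2496  0.046 ] cheek at y [ 0.4939 -0.1773]
[array([ 0.5881, -0.1616,  0.012 ]), array([ 0.451 , -0.1582,  0.012 ])]
[ 75.3887 211.9653] [  51  152   56  107 2017]
0 
[313.7815 199.6677] [ 303  154   24   96 1661]
1033 [[ 0.4668 -0.1848  0.0677]
 [ 0.4978 -0.1812  0.0696]
 [ 0.5248 -0.178   0.0707]]
[495.5009 205.3733] [ 472  155   40   96 2735]
664 [[ 0.4609 -0.3148  0.0664]
 [ 0.477  -0.3107  0.069 ]
 [ 0.5    -0.3089  0.0705]]
```

```bash

python3 -m handwheel '[{"x":0,"y":-0.003,"z":0.03,"yaw":0,"claw":0},{"x":0,"y":-0.003,"z":0.024,"yaw":0,"claw":0},{"x":0,"y":0,"z":0,"yaw":0,"claw":0},{"x":0.015,"y":0,"z":0,"yaw":0,"claw":0},{"x":0.008,"y":0,"z":0,"yaw":0,"claw":0},{"x":0.008,"y":0,"z":0,"yaw":0,"claw":0},{"x":0.008,"y":0,"z":0,"yaw":0,"claw":0},{"x":0.008,"y":0,"z":0,"yaw":0,"claw":0},{"x":0.006,"y":0,"z":0,"yaw":0,"claw":0},{"x":0,"y":0,"z":0,"yaw":0,"claw":0}]'
python3 - <<'E'
from h import *
im,d,s=snap('wrist','w3');cv2.imwrite('pics/w3z.png',cv2.resize(im[:,:,::-1],(800,600)));print(s['eef_pos'])
E
```

```text
time: 3.2
eef_pos: [0.4889, -0.1964, 0.0614]
ee_rot: [[-0.027, -1.0, 0.0], [-1.0, 0.027, -0.001], [0.001, -0.0, -1.0]]
contact_force: [-0.4, -0.1, -0.8]
gripper_width: -0.0002
[ 0.4889 -0.1964  0.0614]
```

View pics/w3z.png

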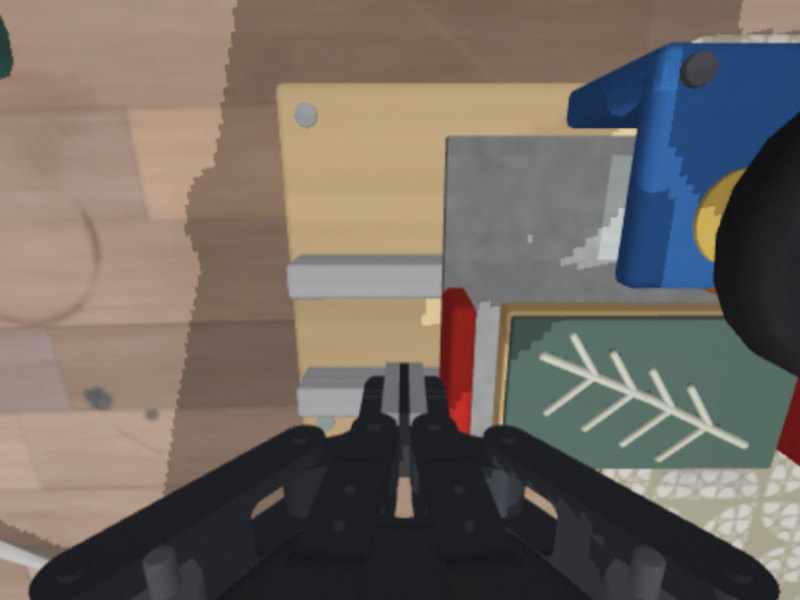

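The cheek (458,360) now touches the fingers. The bed has moved right, and the hole and pointer are under the arm and head.

```bash
python3 - <<'E'
from m import *
im,d,p,T=load('w3');P=pts(p,T,d);k=.64
for u,v in((441,300),(441,360)):print('face top?',ray(p,T,u*k,v*k,.07),ray(p,T,u*k,v*k,.046))
for c,st,m in reds(im,300):
  q=P[m&(d>0)]; t=q[(q[:,2]>.066)];print(c,len(t),np.percentile(t,[5,50,95],axis=0) if len(t) else '')
# bushing plate left edge
im,d,p,T=load('w2'); print('bushL w2',ray(p,T,608*k,180*k,.046), 'bed L',ray(p,T,485*k,180*k,.046))
im,d,p,T=load('w3'); print('bushL w3',ray(p,T,609*k,180*k,.046),'bed L',ray(p,T,445*k,200*k,.046))
# head circle in w1
im,d,p,T=load('w1');P=pts(p,T,d)
g=cv2.cvtColor(im,cv2.COLOR_RGB2GRAY)
m=(np.abs(P[...,2]-.12)<.012)&(d>0)&(np.abs(P[...,0]-.55)<.06)&(np.abs(P[...,1]+.287)<.06)
q=P[m];print('head',len(q),np.median(q[:,2]),q.min(0),q.max(0))
(c,r)=cv2.minEnclosingCircle(q[(q[:,2]>.118)][:,:2].astype(np.float32));print(c,r)
b=P[(np.abs(P[...,2]-.133)<.006)&(d>0)&(np.abs(P[...,0]-.55)<.05)&(np.abs(P[...,1]+.287)<.05)]
b=b[b[:,2]>.128];print('button',len(b),np.median(b[:,2]),cv2.minEnclosingCircle(b[:,:2].astype(np.float32)),b.mean(0))
E
```

```text
face top? [ 0.529 -0.209  0.07 ] [ 0.5218 -0.2111  0.046 ]
face top? [ 0.5095 -0.209   0.07  ] [ 0.4984 -0.2111  0.046 ]
[292.5567 227.1183] 1201 [[ 0.4885 -0.2183  0.068 ]
 [ 0.508  -0.215   0.0697]
 [ 0.5254 -0.2116  0.0708]]
[506.5584 274.4805] 0 
bushL w2 [ 0.5523 -0.2336  0.046 ] bed L [ 0.5537 -0.1793  0.046 ]
bushL w3 [ 0.5613 -0.2661  0.046 ] bed L [ 0.5564 -0.2124  0.046 ]
head 2848 0.11945628812757511 [ 0.5225 -0.3174  0.1085] [ 0.5818 -0.2581  0.132 ]
(0.5521385669708252, -0.2876377999782562) 0.028548255562782288
button 590 0.13125221243812335 ((0.5518999099731445, -0.28814882040023804), 0.01304376870393753) [ 0.5523 -0.2871  0.1311]
```

```bash

python3 -m handwheel '[{"x":0.003,"y":0,"z":0,"yaw":0,"claw":0},{"x":0.003,"y":0,"z":0,"yaw":0,"claw":0},{"x":0,"y":0,"z":0,"yaw":0,"claw":0},{"x":-0.01,"y":0,"z":0,"yaw":0,"claw":0},{"x":0,"y":0,"z":-0.045,"yaw":0,"claw":0},{"x":0,"y":0,"z":-0.045,"yaw":0,"claw":0},{"x":0.03,"y":0.03,"z":-0.02,"yaw":0,"claw":0},{"x":0.035,"y":0.03,"z":-0.02,"yaw":0,"claw":0},{"x":0.03,"y":0.03,"z":0,"yaw":0,"claw":0},{"x":0,"y":0,"z":0,"yaw":0,"claw":0}]'
python3 - <<'E'
from h import *
im,d,s=snap('wrist','w4');cv2.imwrite('pics/w4z.png',cv2.resize(im[:,:,::-1],(800,600)));print(s['eef_pos'])
E
```

```text
time: 4.25
eef_pos: [0.3924, -0.2881, 0.1919]
ee_rot: [[-0.035, -0.999, -0.001], [-0.999, 0.035, -0.004], [0.004, 0.001, -1.0]]
contact_force: [-0.1, -0.0, -0.2]
gripper_width: 0.0002
[ 0.3924 -0.2881  0.1919]
```

View pics/w4z.png

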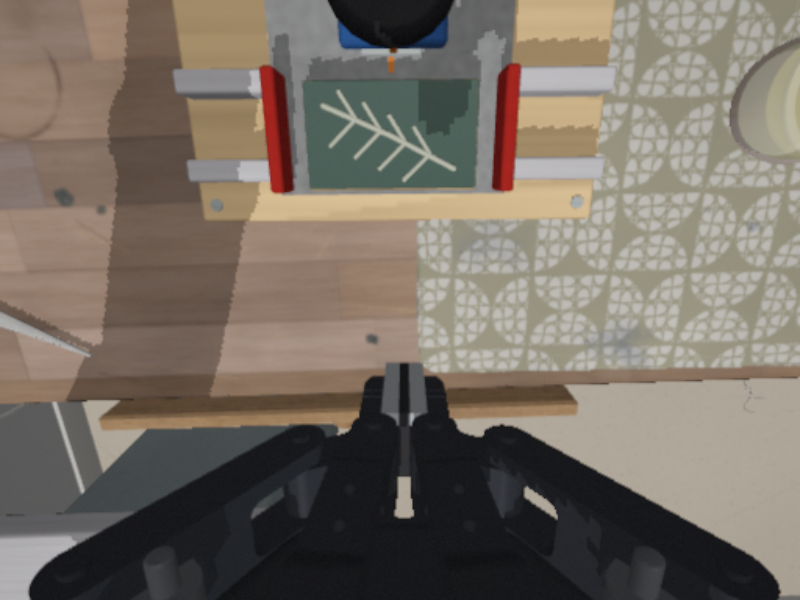

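The pointer (394,49) and the bed mark (391,63) are now almost in line under the head. I'll measure the residual.

```bash
cat > mk.py <<'E'
import sys
from m import *
def marks(tag):
    im,d,p,T=load(tag);P=pts(p,T,d)
    hsv=cv2.cvtColor(im,cv2.COLOR_RGB2HSV)
    o=cv2.inRange(hsv,(8,150,90),(17,255,255))
    k,l,st,ce=cv2.connectedComponentsWithStats(o)
    for i in range(1,k):
        if st[i][4]>=3 and ce[i][1]<150:
            m=l==i; print(ce[i],st[i],np.median(P[m],0),'| z46',ray(p,T,*ce[i],.046)[:2],'z71',ray(p,T,*ce[i],.071)[:2],'z76',ray(p,T,*ce[i],.076)[:2])
    cv2.imwrite(f'pics/{tag}zz.png',cv2.resize(im[0:60,200:300,::-1],None,fx=8,fy=8,interpolation=cv2.INTER_NEAREST))
marks(sys.argv[1])
E
python3 mk.py w4
```

```text
[250.  41.] [249  37   3   9  27] [ 0.529  -0.2863  0.0469] | z46 [ 0.5292 -0.2863] z71 [ 0.5237 -0.2867] z76 [ 0.5226 -0.2868]
```

View pics/w4zz.png

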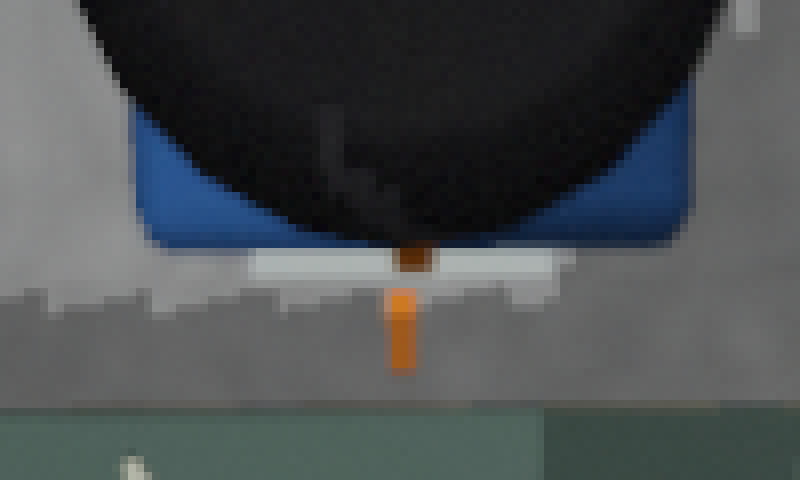

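```bash
python3 - <<'E'
from m import *
im,d,p,T=load('w4');P=pts(p,T,d)
a=np.radians(-1.42);yj=np.array([-np.sin(a),np.cos(a)])
M=ray(p,T,250,40.5,.046)
print('mark',M[:2],M[:2]@yj, P[32,250:254])
for u in(251,251.5):
  for z in(.066,.071,.076): 
    q=ray(p,T,u,32,z);print(u,z,q[:2],q[:2]@yj-M[:2]@yj)
for c in [(217,205),(577,201)]: print(ray(p,T,c[0]*.64,c[1]*.64,.012))
e=[ray(p,T,200+x/8-.5,30,.071) for x in(133,693)];print('arm edges',e,(e[0]+e[1])[:2]/2@yj-M[:2]@yj)
e=[ray(p,T,200+x/8-.5,33,.046) for x in(247,558)];print('bush',e,(e[0]+e[1])[:2]/2@yj-M[:2]@yj)
E
```

```text
mark [ 0.5296 -0.2863] -0.273076895654235 [[ 0.5303 -0.287   0.0706]
 [ 0.5308 -0.2877  0.0685]
 [ 0.5306 -0.2886  0.0693]
 [ 0.5304 -0.2894  0.07  ]]
251 0.066 [ 0.5314 -0.2877] -0.0013780453649064328
251 0.071 [ 0.5302 -0.2878] -0.0014664466268829446
251 0.076 [ 0.529  -0.2878] -0.0015548478888595674
251.5 0.066 [ 0.5314 -0.2881] -0.0017937500049016175
251.5 0.071 [ 0.5302 -0.2882] -0.0018739813000311911
251.5 0.076 [ 0.529  -0.2882] -0.0019542125951608202
[ 0.4516 -0.1581  0.012 ]
[ 0.4455 -0.4148  0.012 ]
arm edges [array([ 0.5326, -0.2595,  0.071 ]), array([ 0.5307, -0.3164,  0.071 ])] -0.0016053718186357369
bush [array([ 0.5362, -0.2689,  0.046 ]), array([ 0.535 , -0.3038,  0.046 ])] 5.150278677157338e-05
```

```bash

python3 -m handwheel '[{"x":-0.034,"y":-0.031,"z":0,"yaw":0,"claw":0},{"x":-0.034,"y":-0.031,"z":0,"yaw":0,"claw":0},{"x":-0.033,"y":-0.031,"z":0,"yaw":0,"claw":0},{"x":0,"y":0,"z":0,"yaw":0,"claw":0},{"x":0,"y":0,"z":0.045,"yaw":0,"claw":0},{"x":0,"y":0,"z":0.045,"yaw":0,"claw":0},{"x":0,"y":0,"z":0.03,"yaw":0,"claw":0},{"x":0,"y":0,"z":0.01,"yaw":0,"claw":0},{"x":0,"y":0,"z":0,"yaw":0,"claw":0},{"x":0,"y":0,"z":0,"yaw":0,"claw":0}]'
```

```text
time: 5.3
eef_pos: [0.4939, -0.1845, 0.0625]
ee_rot: [[-0.024, -1.0, 0.002], [-1.0, 0.024, -0.001], [0.001, -0.002, -1.0]]
contact_force: [0.6, 0.2, 0.2]
gripper_width: 0.0001
```

```bash

python3 -m handwheel '[{"x":0.01,"y":0,"z":0,"yaw":0,"claw":0},{"x":0.004,"y":0,"z":0,"yaw":0,"claw":0},{"x":0.002,"y":0,"z":0,"yaw":0,"claw":0},{"x":0.001,"y":0,"z":0,"yaw":0,"claw":0},{"x":0.001,"y":0,"z":0,"yaw":0,"claw":0},{"x":0.001,"y":0,"z":0,"yaw":0,"claw":0},{"x":0,"y":0,"z":0,"yaw":0,"claw":0},{"x":0,"y":0,"z":0,"yaw":0,"claw":0},{"x":0,"y":0,"z":0,"yaw":0,"claw":0},{"x":0,"y":0,"z":0,"yaw":0,"claw":0}]'
python3 - <<'E'
from h import *
im,d,s=snap('wrist','w5');cv2.imwrite('pics/w5z.png',cv2.resize(im[:,:,::-1],(800,600)));print(s['eef_pos'],s['contact_force'])
from m import *
k=.64;im,d,p,T=load('w5');P=pts(p,T,d)
for c,st,m in reds(im,300):
  q=P[m&(d>0)]; t=q[(q[:,2]>.066)];print(c,len(t),np.percentile(t,[5,50,95],axis=0) if len(t) else '')
E
```

```text
time: 6.3
eef_pos: [0.4922, -0.2035, 0.0612]
ee_rot: [[-0.025, -1.0, 0.0], [-1.0, 0.025, -0.0], [0.0, -0.0, -1.0]]
contact_force: [1.5, 2.3, 1.9]
gripper_width: 0.0
[ 0.4922 -0.2035  0.0612] [1.4586 2.3393 1.9122]
[292.3691 230.3115] 1078 [[ 0.4916 -0.225   0.0678]
 [ 0.5098 -0.2218  0.0697]
 [ 0.5254 -0.2184  0.0709]]
[505.5866 281.9328] 0
```

View pics/w5z.png

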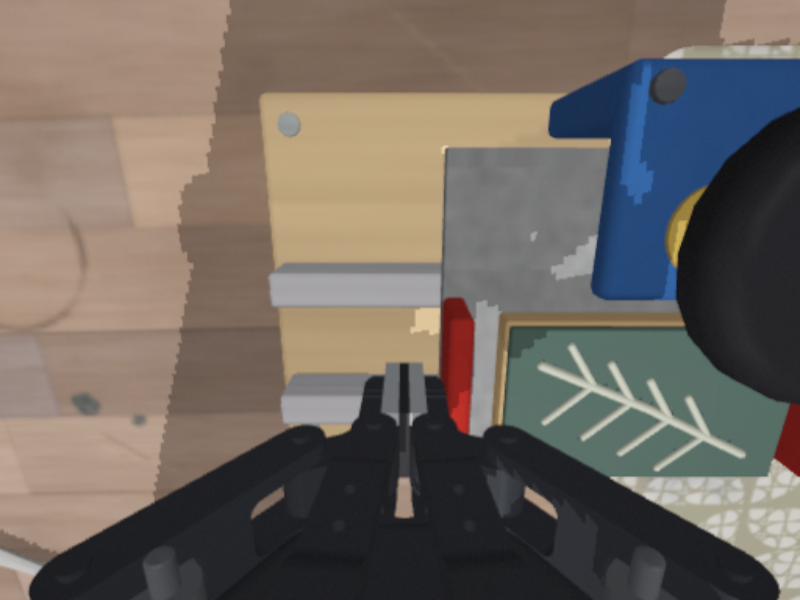

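```bash

python3 -m handwheel '[{"x":-0.01,"y":0,"z":0,"yaw":0,"claw":0},{"x":0,"y":0,"z":-0.045,"yaw":0,"claw":0},{"x":0,"y":0,"z":-0.045,"yaw":0,"claw":0},{"x":0.033,"y":0.033,"z":-0.02,"yaw":0,"claw":0},{"x":0.033,"y":0.033,"z":-0.02,"yaw":0,"claw":0},{"x":0.03,"y":0.03,"z":0,"yaw":0,"claw":0},{"x":0,"y":0,"z":0,"yaw":0,"claw":0},{"x":0,"y":0,"z":0,"yaw":0,"claw":0},{"x":0,"y":0,"z":0,"yaw":0,"claw":0},{"x":0,"y":0,"z":0,"yaw":0,"claw":0}]'
python3 - <<'E'
from h import *
im,d,s=snap('wrist','w6');print(s['eef_pos'])
E
python3 mk.py w6
```

```text
time: 7.35
eef_pos: [0.3958, -0.2848, 0.1902]
ee_rot: [[-0.022, -1.0, -0.0], [-1.0, 0.022, 0.001], [-0.001, 0.0, -1.0]]
contact_force: [-0.5, -0.4, 0.8]
gripper_width: 0.0001
[ 0.3958 -0.2848  0.1902]
[258.9655  44.6552] [258  40   3  10  29] [ 0.5287 -0.2887  0.0471] | z46 [ 0.5293 -0.2887] z71 [ 0.524  -0.2885] z76 [ 0.523  -0.2885]
```

View pics/w6zz.png

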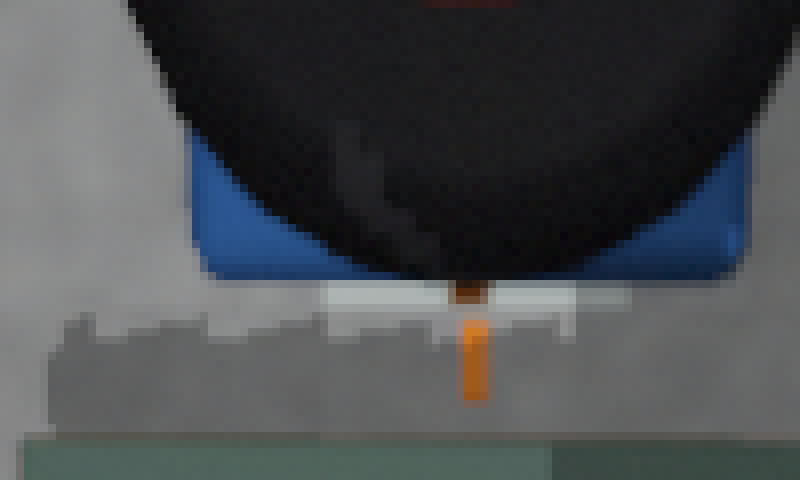

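```bash
python3 - <<'E'
from m import *
im,d,p,T=load('w6')
a=np.radians(-1.42);yj=np.array([-np.sin(a),np.cos(a)])
f=lambda x:200+x/8-.5
M=ray(p,T,f(475),44,.046)[:2];print(M)
for u in(f(468.5),):
  for z in(.066,.071,.076): print('ptr',z,ray(p,T,u,36,z)[:2]@yj-M@yj)
e=[ray(p,T,f(x),32,.071)[:2] for x in(190,750)];print('arm edges',e,(e[0]+e[1])/2@yj-M@yj)
e=[ray(p,T,f(x),36,.046)[:2] for x in(322,632)];print('bush',(e[0]+e[1])/2@yj-M@yj)
P=pts(p,T,d)
b=P[(P[...,2]>.105)&(P[...,2]<.14)&(d>0)&(np.abs(P[...,0]-.55)<.05)&(np.abs(P[...,1]+.288)<.05)]
print(len(b),b.min(0),b.max(0), (b[:,:2].min(0)+b[:,:2].max(0))/2)
E
```

```text
[ 0.5298 -0.2886]
ptr 0.066 0.0007090289658267523
ptr 0.071 0.0006987051954829848
ptr 0.076 0.0006883814251392173
arm edges [array([ 0.5338, -0.2598]), array([ 0.5326, -0.3165])] 0.000557049481030969
bush -0.00019995521177818
2191 [ 0.5215 -0.316   0.108 ] [ 0.5416 -0.2609  0.1221] [ 0.5315 -0.2885]
```

The bed residual is about 0.6 mm, inside the 2 mm tolerance. Next I move over the button at (0.552, -0.2885).

```bash

python3 -m handwheel '[{"x":0,"y":-0.04,"z":0,"yaw":0,"claw":0},{"x":0,"y":-0.04,"z":0,"yaw":0,"claw":0},{"x":0,"y":-0.04,"z":0,"yaw":0,"claw":0},{"x":0,"y":-0.036,"z":0,"yaw":0,"claw":0},{"x":0,"y":0,"z":0.015,"yaw":0,"claw":0},{"x":0,"y":0,"z":0.01,"yaw":0,"claw":0},{"x":0,"y":0,"z":0,"yaw":0,"claw":0},{"x":0,"y":0,"z":0,"yaw":0,"claw":0},{"x":0,"y":0,"z":0,"yaw":0,"claw":0},{"x":0,"y":0,"z":0,"yaw":0,"claw":0}]'
python3 - <<'E'
from h import *
im,d,s=snap('wrist','w7');cv2.imwrite('pics/w7z.png',cv2.resize(im[:,:,::-1],(800,600)));print(s['eef_pos'],s['contact_force'])
E
```

```text
time: 8.4
eef_pos: [0.5507, -0.2906, 0.1665]
ee_rot: [[-0.026, -1.0, 0.001], [-1.0, 0.026, -0.001], [0.001, -0.001, -1.0]]
contact_force: [-0.2, 1.0, 0.2]
gripper_width: -0.0
[ 0.5507 -0.2906  0.1665] [-0.1819  0.968   0.1513]
```

View pics/w7z.png

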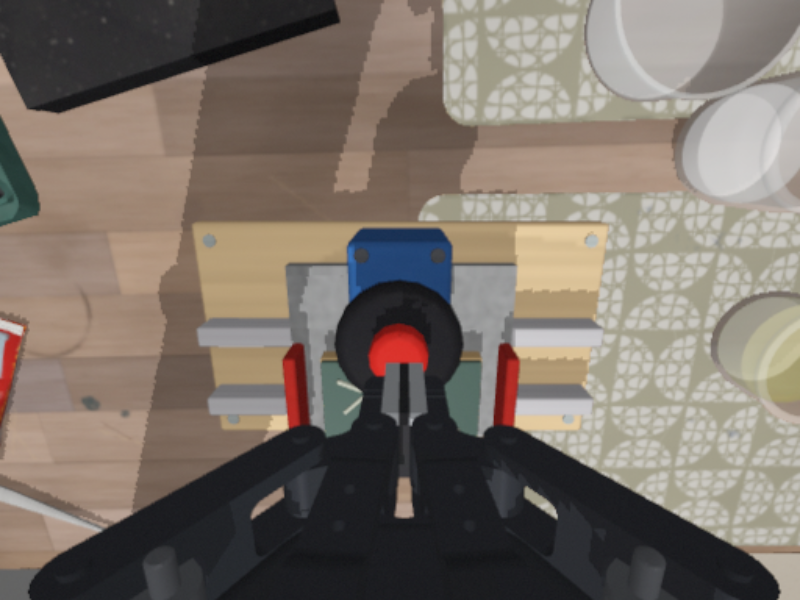

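The button (399,353) sits about 2 mm left of the fingertip line (404), which agrees with the pose numbers. I'll correct that and start pressing.

```bash

python3 -m handwheel '[{"x":-0.002,"y":-0.001,"z":0.006,"yaw":0,"claw":0},{"x":0,"y":0,"z":0.006,"yaw":0,"claw":0},{"x":0,"y":0,"z":0.006,"yaw":0,"claw":0},{"x":0,"y":0,"z":0.004,"yaw":0,"claw":0},{"x":0,"y":0,"z":0.004,"yaw":0,"claw":0},{"x":0,"y":0,"z":0.004,"yaw":0,"claw":0},{"x":0,"y":0,"z":0.004,"yaw":0,"claw":0},{"x":0,"y":0,"z":0.004,"yaw":0,"claw":0},{"x":0,"y":0,"z":0.004,"yaw":0,"claw":0},{"x":0,"y":0,"z":0,"yaw":0,"claw":0}]'
```

```text
time: 9.45
eef_pos: [0.5517, -0.288, 0.1229]
ee_rot: [[-0.025, -1.0, -0.001], [-1.0, 0.025, 0.0], [-0.0, 0.001, -1.0]]
contact_force: [-2.1, 2.2, 3.5]
gripper_width: 0.0001
```

```bash

python3 -m handwheel '[{"x":0,"y":0,"z":0.004,"yaw":0,"claw":0},{"x":0,"y":0,"z":0.004,"yaw":0,"claw":0},{"x":0,"y":0,"z":0.003,"yaw":0,"claw":0},{"x":0,"y":0,"z":0.002,"yaw":0,"claw":0},{"x":0,"y":0,"z":0,"yaw":0,"claw":0},{"x":0,"y":0,"z":0,"yaw":0,"claw":0},{"x":0,"y":0,"z":0,"yaw":0,"claw":0},{"x":0,"y":0,"z":0,"yaw":0,"claw":0},{"x":0,"y":0,"z":0,"yaw":0,"claw":0},{"x":0,"y":0,"z":0,"yaw":0,"claw":0}]'
```

```text
time: 10.45
eef_pos: [0.5521, -0.2882, 0.111]
ee_rot: [[-0.025, -1.0, 0.0], [-1.0, 0.025, -0.0], [0.0, -0.0, -1.0]]
contact_force: [-2.1, 2.5, 6.4]
gripper_width: 0.0001
```

```bash

python3 -m handwheel '[{"x":0,"y":0,"z":0.001,"yaw":0,"claw":0},{"x":0,"y":0,"z":0.001,"yaw":0,"claw":0},{"x":0,"y":0,"z":0.001,"yaw":0,"claw":0},{"x":0,"y":0,"z":0,"yaw":0,"claw":0},{"x":0,"y":0,"z":0,"yaw":0,"claw":0},{"x":0,"y":0,"z":0,"yaw":0,"claw":0},{"x":0,"y":0,"z":0,"yaw":0,"claw":0},{"x":0,"y":0,"z":0,"yaw":0,"claw":0},{"x":0,"y":0,"z":0,"yaw":0,"claw":0},{"x":0,"y":0,"z":0,"yaw":0,"claw":0}]'
```

```text
time: 11.45
eef_pos: [0.5522, -0.2882, 0.1107]
ee_rot: [[-0.025, -1.0, 0.0], [-1.0, 0.025, -0.001], [0.001, -0.0, -1.0]]
contact_force: [-7.1, 3.7, 19.9]
gripper_width: -0.0
```

It stopped hard at TCP z 0.1107 with 20 N, so it is bottomed. Releasing straight up.

```bash

python3 -m handwheel '[{"x":0,"y":0,"z":-0.005,"yaw":0,"claw":0},{"x":0,"y":0,"z":-0.01,"yaw":0,"claw":0},{"x":0,"y":0,"z":-0.02,"yaw":0,"claw":0},{"x":0,"y":0,"z":-0.04,"yaw":0,"claw":0},{"x":0,"y":0.03,"z":-0.03,"yaw":0,"claw":0},{"x":0,"y":0.04,"z":0,"yaw":0,"claw":0},{"x":0,"y":0,"z":0,"yaw":0,"claw":0},{"x":0,"y":0,"z":0,"yaw":0,"claw":0},{"x":0,"y":0,"z":0,"yaw":0,"claw":0},{"x":0,"y":0,"z":0,"yaw":0,"claw":0}]'
python3 - <<'E'
from m import *
im,d,s=snap('wrist','w8');cv2.imwrite('pics/w8z.png',cv2.resize(im[:,:,::-1],(800,600)));print(s['eef_pos'],s['contact_force'])
im,d,p,T=load('w8');P=pts(p,T,d)
for c,st,m in reds(im,100): print(c,st,np.median(P[m&(d>0)],0),np.percentile(P[m&(d>0)][:,2],95))
b=P[(P[...,2]>.08)&(P[...,2]<.14)&(d>0)&(np.abs(P[...,0]-.55)<.04)&(np.abs(P[...,1]+.288)<.04)]
print(np.histogram(b[:,2],bins=np.arange(.08,.141,.004)))
E
```

```text
time: 12.45
eef_pos: [0.483, -0.2862, 0.2122]
ee_rot: [[-0.024, -1.0, 0.0], [-1.0, 0.024, 0.0], [-0.0, -0.0, -1.0]]
contact_force: [-0.7, -1.5, -0.9]
gripper_width: -0.0002
[ 0.483  -0.2862  0.2122] [-0.6648 -1.455  -0.9035]
[258.7055 120.462 ] [244 105  31  32 764] [ 0.5516 -0.2886  0.1035] 0.10487323926815145
[ 13.6518 188.666 ] [   0  146   33   76 1051] [0.4744 0.0247 0.0133] 0.0220707090603427
[197.5846 176.2281] [191 146  14  63 662] [ 0.496  -0.2243  0.0692] 0.0707692135354984
[320.591 176.491] [314 146  15  64 670] [ 0.4928 -0.3512  0.0689] 0.07063489036205212
(array([   9,   87, 1867,  802,    1,  491,  225,    0,    0,    0,    0,
          0,    0,    0,    0]), array([0.08 , 0.084, 0.088, 0.092, 0.096, 0.1  , 0.104, 0.108, 0.112,
       0.116, 0.12 , 0.124, 0.128, 0.132, 0.136, 0.14 ]))
```

View pics/w8z.png

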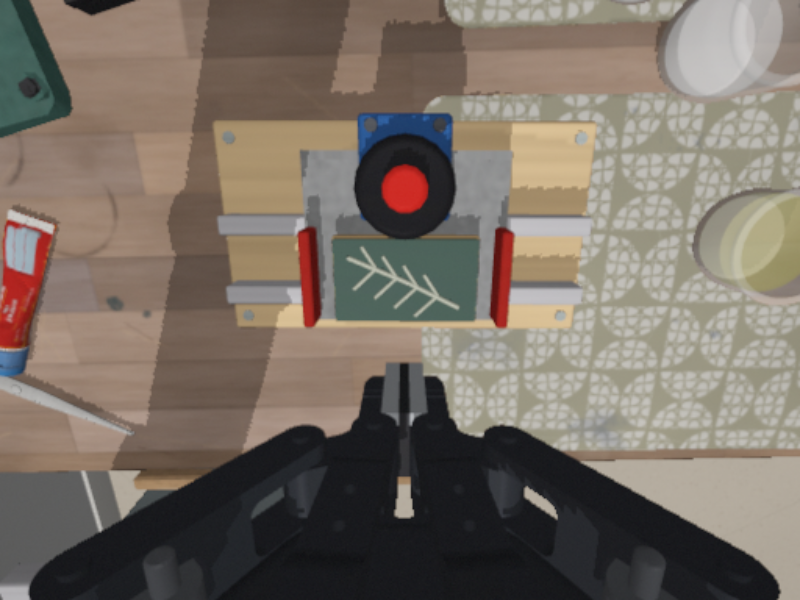

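The head top is now at about 0.092 m, so it has come down 30 mm onto the arm. The button top is at about 0.1035 m, which is 12 mm proud, so it has sprung out. The robot is clear.

```bash
python3 -c "
from cell import env
print(env.hand_in())"
```

```text
the job is handed in; nothing more can be done
None
```

The job is done and handed in at about 12.5 s of robot time: the bed's hole is under the pin, and the pin is fully down and locked.

- **Bed:** I pushed it right by its left cheek in two steps. The first left it about 1.7 mm short. After the second, the bed mark stood about 0.6 mm past the pointer, inside the 2 mm the pin can pull straight.
- **Pin:** I pressed straight down on the red button with closed fingers, without letting up. The press came to a hard stop at about 20 N with the tool at z = 0.1107 m, about the height expected for pin down and button in (0.111 m). I then lifted straight off.
- **Last check:** in the wrist camera's depth picture, the black head had come down about 30 mm to about 0.092 m. The button stood about 12 mm proud of it, so it had sprung out. The gripper was clear, and I touched nothing else on the table.

**What disagreed:** the pin's position worked out from the board's screws was about 5 mm (x) and 1–2 mm (y) off the direct sightings of the button and head. I used the direct sightings for the press, and the marks to line up the bed. The balls under the bed cannot be seen, so the lock is inferred from the pin's travel and the button being out.

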